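# Load the tape carrier and hold it up for collection

## Task

Take the backup-tape cartridge out of the desk cradle, stand it upright on its long edge, label edge up, in the empty slot of the grey tape carrier and let go of it, the carrier still standing on the desk. Then take the carrier by its grip bar, lift it at least 10 cm clear of the desk without tipping it, both cartridges in their slots, and finish while holding it there, level and still. Leave the other things on the desk where they are.

Things in the scene. Friction and masses are not known exactly. Their poses are not given: they have to be found in the camera images.
- carrier: grey plastic tape carrier, loose on the desk at any yaw, 0.35 kg empty: base 175 (x) x 125 (y) x 8 mm, in the middle an 8 mm panel (90 mm along y) with an aluminium grip bar on top, and on each side of it (+x, -x) an upright slot along y for one cartridge. Seated cartridges reach 110 mm above the underside. Origin at the centre of the underside, z up
- carrier_grip (a point): centre of the grip bar, 125 mm above the carrier's underside, over the balance point. The bar runs along y: 112 mm long, 16 mm thick in x, from 112 to 138 mm above the underside; pinch it from above across its thickness. Axes as the carrier
- slot_empty (a point): centre of the floor of the empty slot, at carrier x = -62 mm, 8 mm above the underside; axes as the carrier. Open at the top, 25 mm wide in x, 113 mm long in y, long walls 5 mm thick, their tops 37 mm above the slot floor (end walls 25 mm)
- slot_full (a point): centre of the floor of the like slot that already holds a cartridge, at carrier x = +62 mm; axes as the carrier
- loaded_cartridge: black plastic tape cartridge, plain block 21 mm thick (its x), 105 mm wide (its y), 102 mm high (its z), about 0.2 kg, paper label strip on its top edge; origin at the centre of its 21 x 105 mm lower edge, z towards the label edge. This one already stands upright, loose, in one slot of the carrier
- loose_cartridge: black plastic tape cartridge, plain block 21 mm thick (its x), 105 mm wide (its y), 102 mm high (its z), about 0.2 kg, paper label strip on its top edge; origin at the centre of its 21 x 105 mm lower edge, z towards the label edge. Starts in the desk cradle, leaning 0.35 rad from upright, top towards the cradle's -x (robot side). Either way round is fine in the slot
- cradle: fixed dark steel desk cradle, foot 110 x 130 mm, origin under the foot's centre, z up. Along the leaning cartridge from its lower edge: backrest (-x side) 45 mm high, front lip 12 mm, side cheeks 22 mm, so its upper 57 mm are free all round. Draw the cartridge out along its own length
- cradle_seat (a point): point 26 mm above the desk where the centre of the loose cartridge's lower edge sits at the start
- stapler: black desk stapler, 140 x 36 x 49 mm high; origin under its centre, x along it; bystander between the task's things
- calculator: flat grey pocket calculator, 120 x 75 x 15 mm high; origin under its centre; bystander
- mug: white mug, 80 mm across, 92 mm high, handle to its +y; origin under its centre; bystander
- hole_punch: steel and black paper punch, 120 x 100 x 64 mm high; origin under its centre; bystander
- cartridge_case: empty clear plastic case lying flat, 118 x 110 x 27 mm high; origin under its centre; bystander
- pen_pot: dark steel pen pot, 76 mm across, 100 mm high, pens up to 150 mm; origin under its centre; bystander
- tape_roll: brown roll of tape lying flat, 90 mm across, 24 mm high; origin under its centre; bystander
Things that resemble listed ones, but are neither listed nor needed, are in the scene too. Leave any green look-alike of the carrier alone.

How it is judged:
On the way, in this order (a step that is already met when the one before it is completed fails the run):
1. the loose cartridge stands fully down in the empty slot and is let go, the carrier still on the desk (x of loose_cartridge in the frame of slot_empty between -0.005 and 0.005 m and y of loose_cartridge in the frame of slot_empty between -0.008 and 0.008 m and z of loose_cartridge in the frame of slot_empty between -0.005 and 0.005 m and angle between the z axis of loose_cartridge and the z axis of carrier, either way round below 0.14 rad and angle between the x axis of loose_cartridge and the x axis of carrier, either way round below 0.14 rad and contact force between loose_cartridge and the arm below 0.1 N and contact force between loose_cartridge and the fingers below 0.1 N and height (world z) of carrier below 0.01 m and angle between loose_cartridge's own z axis and vertical below 0.3 rad), for 0.2 s.
2. the carrier is lifted clear of the desk, level (height (world z) of carrier above 0.09 m and angle between carrier's own z axis and vertical below 0.12 rad and contact force between the fingers and carrier above 3 N), for 0.3 s.
At the end, for the whole second after the job is handed in: Carrier held by the fingers, underside over 90 mm above the desk, tilt under 0.12 rad, under 20 mm/s and 0.15 rad/s, touching no cradle or bystander; both cartridges in their slots within 5 mm across, 8 mm along, 5 mm in height and 0.14 rad, the moved one label edge up (all of step 2 and x of loose_cartridge in the frame of slot_empty between -0.005 and 0.005 m and y of loose_cartridge in the frame of slot_empty between -0.008 and 0.008 m and z of loose_cartridge in the frame of slot_empty between -0.005 and 0.005 m and angle between the z axis of each of loose_cartridge, loaded_cartridge and the z axis of carrier, either way round below 0.14 rad and angle between the x axis of each of loose_cartridge, loaded_cartridge and the x axis of carrier, either way round below 0.14 rad and x of loaded_cartridge in the frame of slot_full between -0.005 and 0.005 m and y of loaded_cartridge in the frame of slot_full between -0.008 and 0.008 m and z of loaded_cartridge in the frame of slot_full between -0.005 and 0.005 m and linear speed of carrier below 0.02 m/s and angular speed of carrier below 0.15 rad/s and contact force between carrier and cradle below 0.2 N and contact force between carrier and stapler below 0.2 N and contact force between carrier and calculator below 0.2 N and contact force between carrier and mug below 0.2 N and contact force between carrier and hole_punch below 0.2 N and contact force between carrier and cartridge_case below 0.2 N and contact force between carrier and pen_pot below 0.2 N and contact force between carrier and tape_roll below 0.2 N and angle between loose_cartridge's own z axis and vertical below 0.3 rad); the arm keeps its last pose, push and grip.
It fails at once if the carrier is tipped (over 0.3 rad) (angle between carrier's own z axis and vertical above 0.3 rad).
It fails at once if a bystander on the desk is moved more than 30 mm (distance of any of stapler, calculator, mug, hole_punch, cartridge_case, pen_pot, tape_roll from where it was at the start of the episode above 0.03 m).
It also fails if it takes over 54 s, if anything falls off the work surface, if the arm or the gripper's body presses on something with over 40 N, if the wrist force passes 120 N, or if a joint passes its speed limit or range.

## Robot

A 6-joint arm with a two-finger parallel gripper is mounted at the origin on the work surface. World frame = base frame: x ahead of the robot, y to its left, z up, the work surface at z = 0. Lengths are in m, angles in rad, forces in N, time in s.
With the tool pointing down it reaches from about 0.3 to 0.875 m from the base axis. Payload 6.4 kg.
Tool frame: the origin (TCP) lies midway between the tips of the shut fingers; the grasp point (between the pads) lies 19 mm behind it; z points along the fingers, y is the line along which they close (so a half turn about z gives the same grasp; the last joint's range is limited). The gripper opens to 85 mm and grips with 20 to 120 N. Pads are 22 mm wide; open, the fingers measure 114 mm over their backs; the gripper's body (76 mm by 85 mm) begins 54 mm behind the grasp point. The pads swing forward as they close: fully open they stand 13 mm farther back than shut.
Start: joints at [0.994, 0.181, 1.607, -0, 1.354, -0.206], TCP at [0.208, 0.536, 0.231] pointing down, gripper open.
Joint ranges: [-2.99, 2.99], [-0.89, 2.07], [0.3, 2.58], [-1.14, 4.28], [0, 2.63], [-3.12, 3.12]. Speed limits (rad/s): [2.57, 2.57, 3.01, 3.14, 3.14, 3.14].

## Interface

Orientations are given as a rotation vector (axis times angle).
In Python, from rig import * gives the robot as it stands.
- The arm moves only by the tool arm_command, never from a script. Its argument "increments" is a list of rows, each an object of numbers: "claw": the finger opening in mm, from 0 to 85.4; "tx", "ty", "tz": the shift along the tool's x, y, z in mm; "rx", "ry", "rz": the turn, a rotation vector about the tool's x, y, z in rad. In form: [{"claw": .., "tx": .., "ty": .., "tz": .., "rx": .., "ry": .., "rz": ..}, ...]. A call has 1 to 5 rows; each row is the pose to reach, as a shift and turn from the pose commanded when the call began, along the tool's axes at that moment; what a row does not reach only later rows make up. A row lasts 1/12 s, in which the tool goes at most 41.7 mm and 7.16 degrees, less where a joint would pass 70% of its speed; a pose out of reach is approached as far as the arm can. A call with a gripper value outside its range is refused whole. The fingers move at their own pace and stop on an object; "force" is the grip in N (left out, the last holds). Time passes only in rows, so rows that repeat a pose let the fingers close. It gives the time, the measured TCP pose, the force, the opening and the grip force at its end, in the units of the state.
- get_state(): the state, without advancing time (a new reading comes with each control period).
- camera(name): name is "scene" or "top" or "wrist"; returns a dict with "img" (420x560x3 uint8, red, green, blue), "intrinsics" (3x3 intrinsics, pixels), "view" (4x4, takes a point from world to camera coordinates). Camera axes: x right, y up, looking along -z (the intrinsics and any distortion apply to the point x, -y, -z); pixel columns grow to the right and rows downward; lengths in m; the calibration is good to about 2 mm. A picture is of the moment at which its call begins. There is no depth.
- hand_in(): hands the job in; it is judged then, once.
The state is a dict: "t": time; "q": joint angles; "joint_velocities": joint speeds; "joint_torque": joint torques, N m; "position": TCP position; "orientation": TCP orientation; "ft_force": force on the tool from outside, world axes, zero at the start; "ft_torque": the same for the moment, N m; "opening": finger opening in m; "finger_force": force on a finger pad.
Only numpy, scipy, OpenCV 4.12 (cv2) and the standard library are available. Lean on these libraries where they do the work, as an engineer would, in place of code of your own. Each camera call takes 0.05 s, during which the arm holds its last target. There are 200 camera calls.

## Working session

There is one attempt and no reset: what is moved stays moved. The work goes in short steps, Python scripts to look and compute and a tool call to move; the robot and the scene stay as the last step left them, time stands still between calls to the robot, and variables do not carry over. Pictures are saved under pics/ and viewed, at most 10 in all, crops included, and the job is handed in when it is done.

Besides the shell and the picture viewer there is one more tool, called after "Emit:" as a command line: name --argument value ..., lists and objects as JSON in quotes. arm_command: Moves the arm, as the interface text tells. Its arguments: {"type":"object","properties":{"increments":{"type":"array","items":{"type":"object","properties":{"claw":{"type":"number"},"tx":{"type":"number"},"ty":{"type":"number"},"tz":{"type":"number"},"rx":{"type":"number"},"ry":{"type":"number"},"rz":{"type":"number"}}}},"force":{"type":"number"}},"required":["increments"]}

```bash
mkdir -p pics; ls
python3 - <<'E'
from rig import *
import cv2,json,numpy as np
for n in ("scene","top"):
    c=camera(n); cv2.imwrite(f"pics/{n}0.png",c["img"][:,:,::-1]); np.savez(f"{n}0.npz",**c)
    print(n,c["intrinsics"].tolist(),np.round(c["view"],4).tolist(),[k for k in c])
print(get_state())
E
```

```text
pics
scene [[474.5216504955004, 0.0, 284.42377937843617], [0.0, 474.5216504955004, 213.09592145886873], [0.0, 0.0, 1.0]] [[-0.6198, 0.7845, -0.0201, 0.2933], [-0.4645, -0.3462, 0.8151, 0.1582], [0.6325, 0.5146, 0.579, -1.5518], [0.0, 0.0, 0.0, 1.0]] ['img', 'intrinsics', 'view']
top [[384.9087295205897, 0.0, 274.53704078270476], [0.0, 384.9087295205897, 217.6660055532857], [0.0, 0.0, 1.0]] [[-0.0066, -0.9999, -0.0117, 0.0026], [0.984, -0.0085, 0.1778, -0.52], [-0.1779, -0.0103, 0.984, -1.0255], [0.0, 0.0, 0.0, 1.0]] ['img', 'intrinsics', 'view']
{'t': 0.1, 'q': array([ 9.93703386e-01,  1.81470472e-01,  1.60790152e+00,  9.77168169e-06,
        1.35383024e+00, -2.06306712e-01]), 'joint_velocities': array([-0.00016113, -0.00282706, -0.00179967, -0.00055699,  0.00017834,
       -0.00113757]), 'joint_torque': array([ 5.61821480e-05, -4.45880985e+01, -3.52238166e+01, -2.34260415e-04,
        4.08624241e-03,  3.20646711e-05]), 'position': array([0.2080548 , 0.53550074, 0.2304753 ]), 'orientation': array([-5.78987172e-01, -3.08714382e+00,  2.33063501e-03]), 'ft_force': array([ 0.20240397,  0.81896389, -0.21864527]), 'ft_torque': array([-0.0251231 ,  0.06468367, -0.01678424]), 'finger_force': 0.0, 'opening': 0.08540937233038826}
```

View pics/scene0.png

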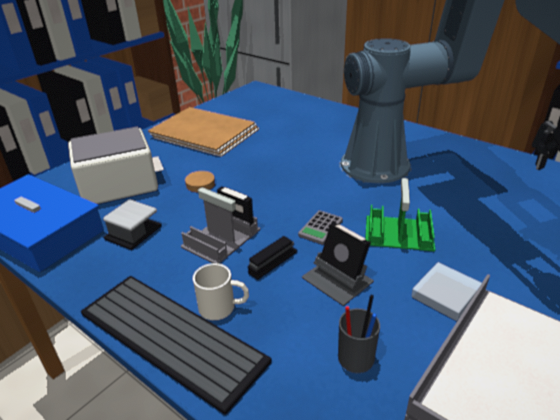

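View pics/top0.png

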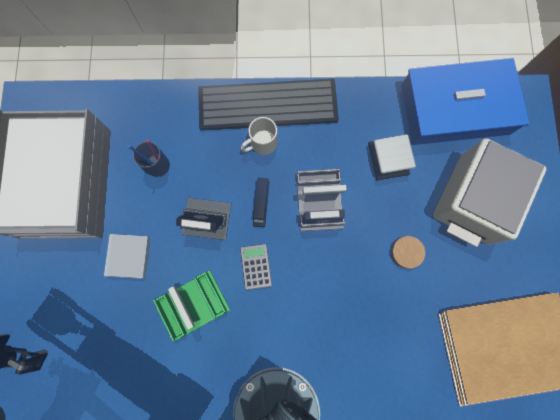

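Candidates in top view: carrier grey (321,198) vs green look-alike (191,305), which I leave alone. Loose cartridge in cradle: label at (197,226). The label at (323,215) is the loaded cartridge, so the empty slot is the far one at (320,177). Next, measuring plus a close crop.

```bash
cat > h.py <<'E'
import numpy as np,cv2
def ray(c,uv):
    K=np.array(c["intrinsics"]);V=np.array(c["view"]);R=V[:3,:3];t=V[:3,3]
    d=np.linalg.inv(K)@np.array([uv[0],uv[1],1.]); d=np.array([d[0],-d[1],-d[2]])
    return -R.T@t,R.T@d
def onz(c,uv,z):
    o,d=ray(c,uv); return o+d*(z-o[2])/d[2]
def proj(c,p):
    K=np.array(c["intrinsics"]);V=np.array(c["view"]);q=V[:3,:3]@np.array(p)+V[:3,3]
    q=K@np.array([q[0],-q[1],-q[2]]); return q[:2]/q[2]
def blobs(c,box,lo,hi,amin=20,sat=40):
    x0,y0,x1,y1=box; hsv=cv2.cvtColor(c["img"][y0:y1,x0:x1],cv2.COLOR_RGB2HSV)
    m=((hsv[...,2]>=lo)&(hsv[...,2]<=hi)&(hsv[...,1]<=sat)).astype(np.uint8)
    out=[]
    for k in cv2.findContours(m,cv2.RETR_EXTERNAL,cv2.CHAIN_APPROX_NONE)[0]:
        if cv2.contourArea(k)>=amin:
            r=cv2.minAreaRect(k+np.array([[x0,y0]])); out.append((cv2.contourArea(k),r))
    return out
E
python3 - <<'E'
from h import *
c=dict(np.load("top0.npz"))
im=c["img"][150:250,170:360,::-1]; cv2.imwrite("pics/crop0.png",cv2.resize(im,None,fx=4,fy=4,interpolation=cv2.INTER_CUBIC))
for box in ((170,150,245,250),(290,150,360,250)):
  for lo in (170,210):
    for a,r in blobs(c,box,lo,255,20,60):
        z=.12 if box[0]<200 else (.138 if r[0][1]<200 else .11)
        print(lo,a,np.round(r[0],1),np.round(r[1],1),round(r[2],1),[np.round(onz(c,p,z),3).tolist() for p in cv2.boxPoints(r)],np.round(onz(c,r[0],z),4))
E
```

```text
170 132.0 [195.5 223.8] [27.8  5.8] 7.4 [[0.49, 0.239, 0.12], [0.505, 0.238, 0.12], [0.495, 0.166, 0.12], [0.48, 0.168, 0.12]] [0.4923 0.2027 0.12  ]
210 66.0 [195.5 223.9] [25.6  3.5] 7.1 [[0.492, 0.236, 0.12], [0.501, 0.235, 0.12], [0.492, 0.169, 0.12], [0.483, 0.17, 0.12]] [0.492  0.2027 0.12  ]
170 133.5 [324.5 213.8] [ 5.9 27.3] 86.4 [[0.523, -0.097, 0.11], [0.527, -0.168, 0.11], [0.512, -0.169, 0.11], [0.508, -0.097, 0.11]] [ 0.5175 -0.1329  0.11  ]
170 185.0 [324.9 188.2] [ 5.4 42.2] 86.6 [[0.584, -0.078, 0.138], [0.589, -0.187, 0.138], [0.575, -0.187, 0.138], [0.569, -0.079, 0.138]] [ 0.5793 -0.1325  0.138 ]
```

View pics/crop0.png

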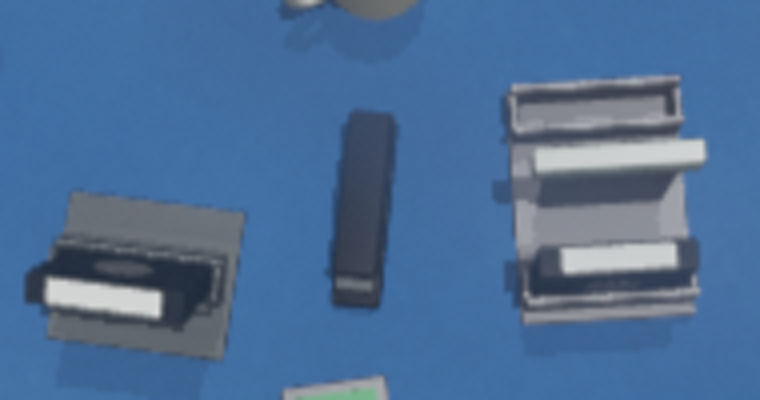

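The crop confirms it: the grey carrier's far slot is empty (crop 595,105), bar at (620,155), loaded label at (620,258). The loose cartridge's label is at (104,297), leaning towards the robot. Next I cross-check with the scene view and plan the pregrasp.

```bash
cat >> h.py <<'E'
from scipy.spatial.transform import Rotation as Ro
def frame(z,y):
    z=np.array(z,float);z/=np.linalg.norm(z);y=np.array(y,float);y-=z*(y@z);y/=np.linalg.norm(y)
    return np.c_[np.cross(y,z),y,z]
def inc(s,p,R):
    C=Ro.from_rotvec(s["orientation"]).as_matrix()
    t=C.T@(np.array(p)-s["position"])*1000; r=Ro.from_matrix(C.T@R).as_rotvec()
    print("pos",np.round(s["position"],4),"t",round(s["t"],2),"| t",np.round(t,1),"r",np.round(r,4))
def tri(c1,u1,c2,u2):
    a,d=ray(c1,u1);b,e=ray(c2,u2);k=np.linalg.lstsq(np.c_[d,-e],b-a,rcond=None)[0]
    return (a+k[0]*d+b+k[1]*e)/2,np.linalg.norm(a+k[0]*d-b-k[1]*e)
YC=-.136
def axis(yaw=YC,l=.35): return np.array([-np.sin(l)*np.cos(yaw),-np.sin(l)*np.sin(yaw),np.cos(l)])
def RC(yaw=YC,l=.35): return frame(-axis(yaw,l),[np.cos(yaw),np.sin(yaw),0])
E
python3 - <<'E'
from h import *
from rig import *
c=dict(np.load("top0.npz"));s=dict(np.load("scene0.npz"))
print("loose z.1218",onz(c,(195.5,223.85),.1218))
for box in ((190,170,265,260),(300,210,380,300)):
    for a,r in blobs(s,box,170,255,15,60): print(a,np.round(r[0],1),np.round(r[1],1))
for p in ((.492,.203,.1218),(.5793,-.1325,.138),(.5175,-.1329,.11)): print(p,np.round(proj(s,p),1))
T=onz(c,(195.5,223.85),.1218);st=get_state()
inc(st,T+.06*axis(),RC())
E
```

```text
loose z.1218 [0.491902   0.20235508 0.1218    ]
90.0 [233.9 192.8] [24.9  4.8]
110.5 [216.  195.1] [36.   4.3]
70.5 [350.3 231.9] [29.9  3.3]
(0.492, 0.203, 0.1218) [349.  231.5]
(0.5793, -0.1325, 0.138) [214.7 193.9]
(0.5175, -0.1329, 0.11) [232.7 192.4]
pos [0.2081 0.5355 0.2305] t 0.1 | t [-365.3 -212.4   52.5] r [-0.2977 -0.2329  1.3217]
```

Emit:
arm_command --increments '[{"claw":60,"tx":-365,"ty":-212,"tz":20,"rx":-0.298,"ry":-0.233,"rz":1.322},{"claw":60,"tx":-365,"ty":-212,"tz":20,"rx":-0.298,"ry":-0.233,"rz":1.322},{"claw":60,"tx":-365,"ty":-212,"tz":20,"rx":-0.298,"ry":-0.233,"rz":1.322},{"claw":60,"tx":-365,"ty":-212,"tz":20,"rx":-0.298,"ry":-0.233,"rz":1.322},{"claw":60,"tx":-365,"ty":-212,"tz":20,"rx":-0.298,"ry":-0.233,"rz":1.322}]' --force 40

```text
t: 0.52
position: [0.3387, 0.3716, 0.221]
orientation: [1.414, 2.656, 0.17]
ft_force: [0.7, 0.0, 0.0]
opening: 0.0601
finger_force: 0.0
```

```bash
cat > go.py <<'E'
from h import *
from rig import *
T=np.array([.4919,.2024,.1218])
inc(get_state(),T+.06*axis(),RC())
E
python3 go.py
```

```text
pos [0.3387 0.3716 0.221 ] t 0.52 | t [-209.2    9.3   57.7] r [-0.1601 -0.127   0.7153]
```

Emit:
arm_command --increments '[{"claw":60,"tx":-209,"ty":9,"tz":58,"rx":-0.16,"ry":-0.127,"rz":0.715},{"claw":60,"tx":-209,"ty":9,"tz":58,"rx":-0.16,"ry":-0.127,"rz":0.715},{"claw":60,"tx":-209,"ty":9,"tz":58,"rx":-0.16,"ry":-0.127,"rz":0.715},{"claw":60,"tx":-209,"ty":9,"tz":58,"rx":-0.16,"ry":-0.127,"rz":0.715},{"claw":60,"tx":-209,"ty":9,"tz":58,"rx":-0.16,"ry":-0.127,"rz":0.715}]'

```text
t: 0.93
position: [0.4668, 0.2124, 0.1795]
orientation: [2.057, 2.018, 0.31]
ft_force: [0.1, -0.2, -0.9]
opening: 0.06
finger_force: 0.0
```

```bash
python3 go.py
```

```text
pos [0.4668 0.2124 0.1795] t 0.93 | t [-7.1  4.2  2.9] r [-0.0253 -0.0204  0.1135]
```

Emit:
arm_command --increments '[{"claw":60,"tx":-5,"ty":4,"tz":2,"rx":-0.025,"ry":-0.02,"rz":0.113},{"claw":60,"tx":-5,"ty":4,"tz":2,"rx":-0.025,"ry":-0.02,"rz":0.113},{"claw":60,"tx":-5,"ty":4,"tz":2,"rx":-0.025,"ry":-0.02,"rz":0.113},{"claw":60,"tx":-5,"ty":4,"tz":2,"rx":-0.025,"ry":-0.02,"rz":0.113}]'

```text
t: 1.27
position: [0.4701, 0.21, 0.1794]
orientation: [2.146, 1.893, 0.331]
ft_force: [0.5, -0.3, 0.6]
opening: 0.06
finger_force: 0.0
```

```bash
python3 go.py
python3 - <<'E'
from h import *
from rig import *
c=camera("wrist"); np.savez("w1.npz",**c); cv2.imwrite("pics/w1.png",c["img"][:,:,::-1])
a=axis();T=np.array([.4919,.2024,.1218])
print("pred",proj(c,T))
for ar,r in blobs(c,(0,0,560,420),170,255,150,60):
    o,d=ray(c,r[0]);k=((T-o)@a)/(d@a);P=o+k*d
    bp=[o+ray(c,p)[1]*(((T-o)@a)/(ray(c,p)[1]@a)) for p in cv2.boxPoints(r)]
    print(ar,np.round(r[0],1),np.round(r[1],1),r[2],np.round(P,4)); print(np.round(bp,4).tolist())
E
```

```text
pos [0.4701 0.21   0.1794] t 1.27 | t [-4.6  1.5  1.9] r [-0.0025 -0.0024  0.0108]
pred [281.71355486 231.11800377]
267.0 [210.6 333.2] [46.2 31.1] 67.7509765625 [0.4333 0.1282 0.1043]
[[0.4202, 0.1434, 0.0988], [0.4414, 0.1508, 0.1061], [0.4468, 0.1126, 0.1099], [0.4247, 0.1043, 0.1023]]
2185.0 [510.2 296.2] [40.5 70.4] 33.6900634765625 [0.6352 0.1349 0.177 ]
[[0.612, 0.1227, 0.1692], [0.6346, 0.1668, 0.1752], [0.6574, 0.1467, 0.1844], [0.6359, 0.1002, 0.1789]]
289.5 [477.9 257.1] [39.6 10.4] 46.27302551269531 [0.6127 0.1683 0.1672]
[[0.6015, 0.1777, 0.1627], [0.606, 0.1824, 0.1641], [0.6241, 0.1588, 0.1718], [0.6197, 0.1538, 0.1704]]
2471.5 [284. 225.] [ 24.5 106.4] 1.005086064338684 [0.4938 0.2065 0.1223]
[[0.4805, 0.1686, 0.1194], [0.4917, 0.2426, 0.1197], [0.5058, 0.2406, 0.1249], [0.4963, 0.1663, 0.1252]]
```

View pics/w1.png

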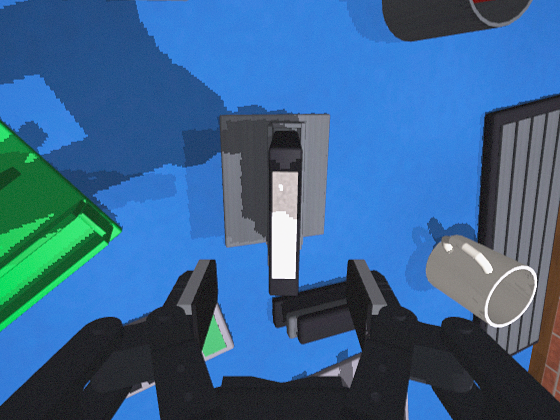

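Wrist view: label (272–298, 171–279), near black end at row ~293, no obstruction around the cartridge. I check the top face extents along the column.

Run:
```python
from h import *
c=dict(np.load("w1.npz")); g=cv2.cvtColor(c["img"],cv2.COLOR_RGB2HSV)
for col in (276,284,292): print(col,[(r,int(g[r,col,2]),int(g[r,col,1])) for r in list(range(126,178,3))+list(range(274,304,2))])
T=np.array([.4938,.2045,.1225]);a=axis();y=np.array([-np.sin(YC),np.cos(YC),0])
for k in (-.0525,0,.0525): print(np.round(proj(c,T+k*y),1), np.round(proj(c,T+k*y-.1*a),1))
print(np.round(onz(dict(np.load("top0.npz")),(195.5,223.85),.1225),4))
```

```text
276 [(126, 84, 24), (129, 84, 21), (132, 26, 39), (135, 29, 44), (138, 17, 75), (141, 21, 97), (144, 28, 64), (147, 37, 28), (150, 67, 46), (153, 72, 39), (156, 74, 28), (159, 65, 27), (162, 66, 23), (165, 38, 34), (168, 44, 29), (171, 118, 13), (174, 206, 14), (177, 202, 14), (274, 247, 0), (276, 248, 0), (278, 223, 13), (280, 58, 48), (282, 62, 58), (284, 61, 25), (286, 59, 43), (288, 58, 35), (290, 57, 36), (292, 63, 36), (294, 51, 15), (296, 120, 193), (298, 28, 46), (300, 27, 0), (302, 49, 31)]
284 [(126, 86, 18), (129, 87, 26), (132, 28, 55), (135, 20, 77), (138, 30, 60), (141, 27, 38), (144, 21, 85), (147, 30, 34), (150, 69, 26), (153, 74, 34), (156, 73, 24), (159, 74, 31), (162, 74, 34), (165, 76, 30), (168, 69, 37), (171, 96, 13), (174, 208, 17), (177, 210, 15), (274, 247, 1), (276, 248, 1), (278, 228, 8), (280, 61, 33), (282, 66, 23), (284, 62, 29), (286, 64, 36), (288, 59, 35), (290, 61, 21), (292, 60, 43), (294, 60, 47), (296, 25, 92), (298, 31, 25), (300, 41, 25), (302, 42, 61)]
292 [(126, 147, 26), (129, 124, 33), (132, 31, 25), (135, 37, 28), (138, 32, 48), (141, 32, 56), (144, 25, 0), (147, 37, 55), (150, 77, 30), (153, 80, 19), (156, 75, 14), (159, 72, 18), (162, 41, 50), (165, 40, 32), (168, 41, 50), (171, 81, 16), (174, 207, 11), (177, 204, 15), (274, 247, 0), (276, 247, 0), (278, 255, 2), (280, 68, 34), (282, 63, 28), (284, 62, 45), (286, 63, 28), (288, 66, 27), (290, 62, 25), (292, 65, 27), (294, 66, 31), (296, 28, 27), (298, 37, 28), (300, 34, 8), (302, 35, 44)]
[283.4 297.2] [283.  238.7]
[284.4 227.9] [283.7 187.3]
[285.6 147.5] [284.5 130.2]
[0.4918 0.2022 0.1225]
```

```bash
cat > go.py <<'E'
from h import *
from rig import *
T=np.array([.4938,.205,.1225])
inc(get_state(),T-.045*axis(),RC())
E
python3 go.py
```

```text
pos [0.4701 0.2102 0.1796] t 1.32 | t [ -2.3   3.3 106.9] r [-0.002  -0.0026  0.0106]
```

Emit:
arm_command --increments '[{"claw":60,"tx":-2,"ty":3,"tz":25,"rz":0.01},{"claw":60,"tx":-2,"ty":3,"tz":55,"rz":0.01},{"claw":60,"tx":-2,"ty":3,"tz":85,"rz":0.01},{"claw":60,"tx":-2,"ty":3,"tz":107,"rz":0.01},{"claw":60,"tx":-2,"ty":3,"tz":107,"rz":0.01}]'

```text
schema error: expected keys claw, tx, ty, tz, rx, ry, rz
```

```bash
python3 go.py
```

```text
pos [0.4701 0.2102 0.1796] t 1.32 | t [ -2.3   3.3 106.9] r [-0.002  -0.0026  0.0106]
```

Emit:
arm_command --increments '[{"claw":60,"tx":-2,"ty":3,"tz":25,"rx":0,"ry":0,"rz":0.01},{"claw":60,"tx":-2,"ty":3,"tz":55,"rx":0,"ry":0,"rz":0.01},{"claw":60,"tx":-2,"ty":3,"tz":85,"rx":0,"ry":0,"rz":0.01},{"claw":60,"tx":-2,"ty":3,"tz":107,"rx":0,"ry":0,"rz":0.01},{"claw":60,"tx":-2,"ty":3,"tz":107,"rx":0,"ry":0,"rz":0.01}]'

```text
t: 1.73
position: [0.5069, 0.2022, 0.0756]
orientation: [2.16, 1.884, 0.324]
ft_force: [-0.9, -0.4, -1.2]
opening: 0.0602
finger_force: 0.0
```

```bash
python3 go.py
```

```text
pos [0.5069 0.2022 0.0756] t 1.73 | t [ 1.   3.5 -3.7] r [-0.0086  0.0004  0.0001]
```

Emit:
arm_command --increments '[{"claw":60,"tx":1,"ty":2,"tz":-2,"rx":-0.005,"ry":0,"rz":0},{"claw":10,"tx":1,"ty":2,"tz":-2,"rx":-0.005,"ry":0,"rz":0},{"claw":10,"tx":1,"ty":2,"tz":-2,"rx":-0.005,"ry":0,"rz":0},{"claw":10,"tx":1,"ty":2,"tz":-2,"rx":-0.005,"ry":0,"rz":0},{"claw":10,"tx":1,"ty":2,"tz":-2,"rx":-0.005,"ry":0,"rz":0}]' --force 40

```text
t: 2.15
position: [0.5103, 0.2035, 0.0835]
orientation: [2.156, 1.876, 0.339]
ft_force: [-4.3, 0.1, 7.3]
opening: 0.0207
finger_force: 39.9
```

Emit:
arm_command --increments '[{"claw":10,"tx":0,"ty":0,"tz":0,"rx":0,"ry":0,"rz":0},{"claw":10,"tx":0,"ty":0,"tz":0,"rx":0,"ry":0,"rz":0},{"claw":10,"tx":0,"ty":0,"tz":0,"rx":0,"ry":0,"rz":0}]'

```text
t: 2.4
position: [0.5103, 0.2035, 0.0835]
orientation: [2.156, 1.876, 0.339]
ft_force: [-6.6, 2.6, 6.2]
opening: 0.0204
finger_force: 40.1
```

```bash
python3 go.py
```

```text
pos [0.5103 0.2035 0.0835] t 2.4 | t [-0.7 -2.2  2.7] r [ 0.0037 -0.0022 -0.0032]
```

Emit:
arm_command --increments '[{"claw":10,"tx":0,"ty":0,"tz":-15,"rx":0,"ry":0,"rz":0},{"claw":10,"tx":0,"ty":0,"tz":-35,"rx":0,"ry":0,"rz":0},{"claw":10,"tx":0,"ty":0,"tz":-60,"rx":0,"ry":0,"rz":0},{"claw":10,"tx":0,"ty":0,"tz":-90,"rx":0,"ry":0,"rz":0},{"claw":10,"tx":0,"ty":0,"tz":-120,"rx":0,"ry":0,"rz":0}]'

```text
t: 2.82
position: [0.4683, 0.2082, 0.196]
orientation: [2.157, 1.876, 0.337]
ft_force: [0.1, -0.3, -1.5]
opening: 0.0206
finger_force: 39.3
```

```bash
cat > go2.py <<'E'
from h import *
from rig import *
# hover above empty slot, tool vertical, tool y along carrier x line
B=np.array([.5793,-.1325]); yb=-.046   # world dir of -carrier x = (cos t, sin t), t=+.048
t=.048
S=B+.062*np.array([np.cos(t),np.sin(t)])
R=frame([0,0,-1],[np.cos(t),np.sin(t),0])
s=get_state(); print("S",S,s["opening"],s["finger_force"])
inc(s,[S[0],S[1],.25],R)
E
python3 go2.py
```

```text
S [ 0.64122859 -0.12952514] 0.020626455979741363 39.31328594684601
pos [0.4683 0.2082 0.196 ] t 2.82 | t [-310.5  223.5   23.9] r [ 0.3517  0.0306 -0.1852]
```

Emit:
arm_command --increments '[{"claw":10,"tx":-30,"ty":20,"tz":-30,"rx":0.05,"ry":0,"rz":-0.02},{"claw":10,"tx":-310,"ty":223,"tz":10,"rx":0.352,"ry":0.031,"rz":-0.185},{"claw":10,"tx":-310,"ty":223,"tz":10,"rx":0.352,"ry":0.031,"rz":-0.185},{"claw":10,"tx":-310,"ty":223,"tz":10,"rx":0.352,"ry":0.031,"rz":-0.185},{"claw":10,"tx":-310,"ty":223,"tz":10,"rx":0.352,"ry":0.031,"rz":-0.185}]'

```text
t: 3.23
position: [0.5509, 0.0364, 0.2438]
orientation: [-2.164, -2.275, -0.0]
ft_force: [-0.2, -0.2, -1.4]
opening: 0.0206
finger_force: 40.0
```

```bash
python3 go2.py
```

```text
S [ 0.64122859 -0.12952514] 0.02058183080363778 39.97862756252289
pos [0.5509 0.0364 0.2438] t 3.23 | t [-170.2   81.9   -6.6] r [-0.0011 -0.0015  0.0022]
```

Emit:
arm_command --increments '[{"claw":10,"tx":-170,"ty":82,"tz":-6,"rx":0,"ry":0,"rz":0},{"claw":10,"tx":-170,"ty":82,"tz":-6,"rx":0,"ry":0,"rz":0},{"claw":10,"tx":-170,"ty":82,"tz":-6,"rx":0,"ry":0,"rz":0},{"claw":10,"tx":-170,"ty":82,"tz":-6,"rx":0,"ry":0,"rz":0},{"claw":10,"tx":-170,"ty":82,"tz":-6,"rx":0,"ry":0,"rz":0}]'

```text
t: 3.65
position: [0.6397, -0.1315, 0.2489]
orientation: [2.169, 2.269, 0.001]
ft_force: [-0.3, 0.1, -0.2]
opening: 0.0204
finger_force: 39.9
```

Emit:
arm_command --increments '[{"claw":10,"tx":0,"ty":0,"tz":0,"rx":0,"ry":0,"rz":0},{"claw":10,"tx":0,"ty":0,"tz":0,"rx":0,"ry":0,"rz":0}]'

```text
t: 3.82
position: [0.6384, -0.1281, 0.2483]
orientation: [-2.17, -2.271, -0.001]
ft_force: [-0.6, 1.0, -2.0]
opening: 0.0207
finger_force: 40.0
```

```bash
python3 go2.py
python3 - <<'E'
from h import *
from rig import *
c=camera("wrist"); np.savez("w2.npz",**c); cv2.imwrite("pics/w2.png",c["img"][:,:,::-1])
s=get_state();R=Ro.from_rotvec(s["orientation"]).as_matrix()
for k in (-.0525,.0525):
  for dz in (-.0425,.0595): print(np.round(proj(c,s["position"]+R@[k,0,dz]),1))
E
```

```text
S [ 0.64122859 -0.12952514] 0.020727594572524044 39.976136684417725
pos [ 0.6384 -0.1281  0.2483] t 3.82 | t [-1.5  2.8 -1.7] r [ 0.0003 -0.0009 -0.0023]
[277.1 435.9]
[278.8 293.5]
[275.3 186.9]
[278.1 141.2]
```

View pics/w2.png

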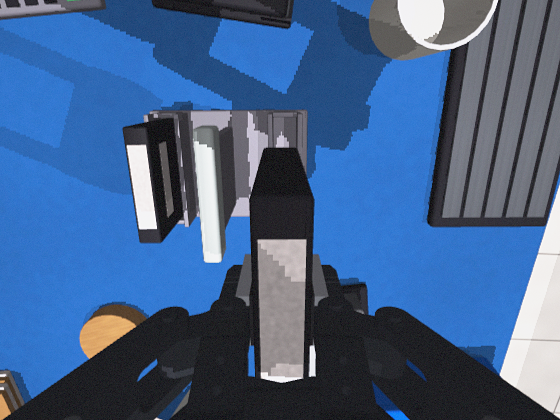

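Run:
```python
from h import *
c=dict(np.load("w2.npz")); g=cv2.cvtColor(c["img"],cv2.COLOR_RGB2HSV)
for col in (275,282,290): print(col,[(r,int(g[r,col,2])) for r in list(range(142,156,2))+list(range(184,204,2))+list(range(234,246,2))+list(range(374,384,2))])
for row in (152,215): print(row,[(x,int(g[row,x,2]),int(g[row,x,1])) for x in list(range(244,272,2))+list(range(296,320,2))])
p=np.array([.6384,-.1281,.2483]);R=Ro.from_rotvec([-2.17,-2.271,-.001]).as_matrix()
def tl(uv,dz):
    o,d=ray(c,uv);o=R.T@(o-p);d=R.T@d;return np.round((o+d*(dz-o[2])/d[2])[:2]*1000,1)
print("cam",R.T@(ray(c,(0,0))[0]-p))
for uv,dz in (((282,149),.0595),((282,194),-.0425),((284,239),-.0425),((280,378),-.0425)): print(uv,tl(uv,dz))
for a,r in blobs(c,(100,100,245,280),150,255,100,60):
    L=cv2.boxPoints(r)
    print(a,np.round(r[0],1),np.round(r[1],1),round(r[2],1),"z.138",np.round(onz(c,r[0],.138),4),"z.11",np.round(onz(c,r[0],.11),4),np.round([onz(c,q,.138)[:2] for q in L],4).tolist())
c=dict(np.load("w1.npz"));p=np.array([.4701,.2101,.1795]);R=Ro.from_rotvec([2.146,1.893,.331]).as_matrix()
dz=(R.T@(np.array([.4938,.205,.1225])-p))[2];print("w1",dz,[tl((284,r),dz) for r in (148,172.5,279,295.5)])
```

```text
275 [(142, 116), (144, 122), (146, 126), (148, 23), (150, 29), (152, 31), (154, 26), (184, 27), (186, 22), (188, 21), (190, 24), (192, 25), (194, 21), (196, 31), (198, 40), (200, 34), (202, 37), (234, 40), (236, 38), (238, 37), (240, 194), (242, 203), (244, 194), (374, 189), (376, 228), (378, 246), (380, 250), (382, 13)]
282 [(142, 216), (144, 214), (146, 205), (148, 18), (150, 28), (152, 23), (154, 16), (184, 14), (186, 23), (188, 29), (190, 31), (192, 23), (194, 27), (196, 41), (198, 41), (200, 38), (202, 41), (234, 35), (236, 46), (238, 42), (240, 193), (242, 196), (244, 195), (374, 193), (376, 229), (378, 245), (380, 247), (382, 192)]
290 [(142, 90), (144, 94), (146, 85), (148, 21), (150, 24), (152, 17), (154, 28), (184, 34), (186, 31), (188, 28), (190, 20), (192, 30), (194, 33), (196, 34), (198, 46), (200, 41), (202, 39), (234, 38), (236, 40), (238, 43), (240, 204), (242, 197), (244, 196), (374, 189), (376, 186), (378, 248), (380, 245), (382, 30)]
152 [(244, 113, 23), (246, 113, 20), (248, 128, 20), (250, 211, 19), (252, 212, 19), (254, 210, 19), (256, 210, 19), (258, 186, 21), 
[... 944 characters left out ...]
], [0.6105, -0.126], [0.6107, -0.1411], [0.6003, -0.1415]]
1489.5 [141.8 186.5] [86.3 19.2] 81.9 z.138 [ 0.5309 -0.121   0.138 ] z.11 [ 0.5193 -0.1292  0.11  ] [[0.522, -0.0894], [0.5364, -0.0867], [0.5406, -0.1553], [0.525, -0.1584]]
2113.5 [206.2 197. ] [131.4  21.2] 85.8 z.138 [ 0.5808 -0.1273  0.138 ] z.11 [ 0.5747 -0.1362  0.11  ] [[0.5707, -0.0776], [0.5863, -0.0758], [0.5923, -0.1838], [0.5745, -0.186]]
518.5 [211.  120.5] [19. 40.] 90.0 z.138 [ 0.5857 -0.0685  0.138 ] z.11 [ 0.5802 -0.0709  0.11  ] [[0.5714, -0.0624], [0.6004, -0.0611], [0.6003, -0.0747], [0.5709, -0.076]]
w1 0.061820376142425006 [array([49.7,  2.9]), array([34.5,  3. ]), array([-40.6,   3.2]), array([-53.7,   3.2])]
```

Wrist view: held cartridge centred between fingers (far top edge row ~195, far bottom edge row 148). Grip bar is at (206,197) and the loaded label at (142,187), matching the top-view estimate. Lowering to just above the slot walls.

```bash
cat > go3.py <<'E'
from h import *
from rig import *
import sys
t=.048; R=frame([0,0,-1],[np.cos(t),np.sin(t),0])
s=get_state(); print(s["opening"],s["finger_force"],s["ft_force"])
inc(s,[float(v) for v in sys.argv[1:4]],R)
E
python3 go3.py .641 -.127 .118
```

```text
0.020907861283492087 39.974514842033386 [ 0.17136194 -0.22828208 -2.71820129]
pos [ 0.6381 -0.1268  0.2483] t 3.87 | t [ -0.5   2.9 130.3] r [ 0.     -0.0012 -0.0009]
```

Emit:
arm_command --increments '[{"claw":10,"tx":0,"ty":3,"tz":30,"rx":0,"ry":0,"rz":0},{"claw":10,"tx":0,"ty":3,"tz":65,"rx":0,"ry":0,"rz":0},{"claw":10,"tx":0,"ty":3,"tz":100,"rx":0,"ry":0,"rz":0},{"claw":10,"tx":0,"ty":3,"tz":120,"rx":0,"ry":0,"rz":0},{"claw":10,"tx":0,"ty":3,"tz":130,"rx":0,"ry":0,"rz":0}]'

```text
t: 4.28
position: [0.6387, -0.1239, 0.1146]
orientation: [-2.161, -2.272, 0.002]
ft_force: [0.2, -0.1, -2.0]
opening: 0.02
finger_force: 39.9
```

Emit:
arm_command --increments '[{"claw":10,"tx":0,"ty":0,"tz":0,"rx":0,"ry":0,"rz":0},{"claw":10,"tx":0,"ty":0,"tz":0,"rx":0,"ry":0,"rz":0},{"claw":10,"tx":0,"ty":0,"tz":0,"rx":0,"ry":0,"rz":0}]'

```text
t: 4.53
position: [0.643, -0.1266, 0.121]
orientation: [2.164, 2.272, 0.004]
ft_force: [0.2, -0.4, -2.2]
opening: 0.0209
finger_force: 39.9
```

```bash
python3 go3.py .641 -.127 .118
python3 - <<'E'
from h import *
from rig import *
c=camera("wrist"); np.savez("w3.npz",**c)
a=cv2.resize(c["img"][100:240,120:320,::-1],None,fx=3,fy=3,interpolation=cv2.INTER_CUBIC)
c=camera("scene");b=cv2.resize(c["img"][170:270,165:275,::-1],None,fx=1.6*1.2,fy=1.6*1.2,interpolation=cv2.INTER_CUBIC)
o=np.zeros((420,600+b.shape[1]-20,3),np.uint8)[:, :800];o[:,:590]=a[:,:590];o[:b.shape[0],590:590+b.shape[1]]=b[:,:800-590]if b.shape[1]>210 else b
cv2.imwrite("pics/w3.png",o)
E
```

```text
0.020938878998405554 39.922192096710205 [ 0.19865049 -0.42537733 -2.24205363]
pos [ 0.643  -0.1266  0.121 ] t 4.53 | t [-0.3 -2.   3. ] r [0.0041 0.001  0.0005]Traceback (most recent call last):
  File "<stdin>", line 6, in <module>
ValueError: could not broadcast input array from shape (192,210,3) into shape (192,201,3)
```

Run:
```python
from h import *
from rig import *
P=[]
for i in range(6):
    c=camera("scene" if i else "wrist"); P.append(get_state()["position"])
    if i==0: w=c
print(np.round(P,4).tolist(),np.round(np.mean(P,0),4))
np.savez("w3.npz",**w);np.savez("s3.npz",**c)
a=cv2.resize(w["img"][60:260,120:320,::-1],(400,400),interpolation=cv2.INTER_CUBIC)
b=cv2.resize(c["img"][160:260,165:265,::-1],(400,400),interpolation=cv2.INTER_CUBIC)
cv2.imwrite("pics/w3.png",np.hstack([a,b]))
```

```text
[[0.6428, -0.127, 0.1207], [0.6426, -0.127, 0.1203], [0.6423, -0.127, 0.1198], [0.6421, -0.1269, 0.1195], [0.6419, -0.1269, 0.1191], [0.6418, -0.1268, 0.1189]] [ 0.6422 -0.1269  0.1197]
```

View pics/w3.png

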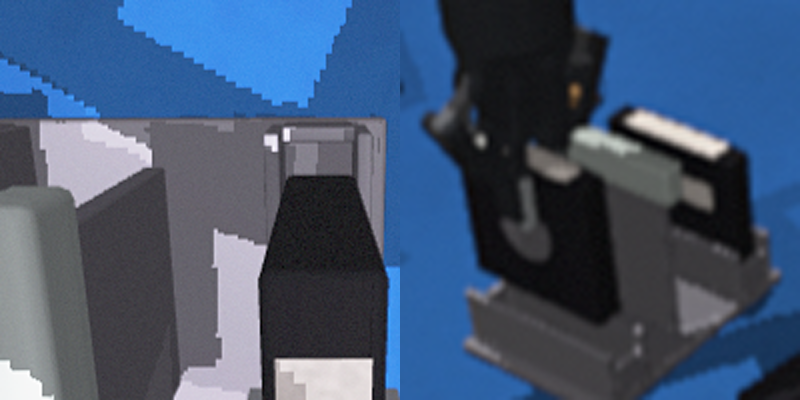

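Left: cartridge bottom (crop 287–353, row 178) is centred over the slot interior (283–356); right: cartridge is just above the slot. Checking y along the slot numerically.

Run:
```python
from h import *
c=dict(np.load("w3.npz"));g=cv2.cvtColor(c["img"],cv2.COLOR_RGB2HSV)
print([(r,int(g[r,278,2])) for r in range(116,154)])
print(148,onz(c,(280,148.5),.0605))
for r in (122,124,126,131,132,133): print(r,onz(c,(280,r),.033),onz(c,(280,r),.008))
for r in (138,):
  print([(x,int(g[r,x,2])) for x in range(248,312)])
for x in (250,256,260,262,298,300,304,308): print(x,onz(c,(x,138),.045)[0])
for x in (263.5,296.5): print(x,onz(c,(x,149),.0605)[0])
```

```text
[(116, 156), (117, 161), (118, 143), (119, 94), (120, 97), (121, 81), (122, 73), (123, 101), (124, 137), (125, 145), (126, 142), (127, 140), (128, 136), (129, 131), (130, 108), (131, 117), (132, 143), (133, 140), (134, 142), (135, 142), (136, 141), (137, 140), (138, 143), (139, 140), (140, 142), (141, 130), (142, 107), (143, 108), (144, 103), (145, 111), (146, 103), (147, 76), (148, 27), (149, 33), (150, 27), (151, 33), (152, 33), (153, 32)]
148 [ 0.64167913 -0.07776167  0.0605    ]
122 [ 0.64107769 -0.06447505  0.033     ] [ 0.64119507 -0.06654462  0.008     ]
124 [ 0.64113889 -0.06577866  0.033     ] [ 0.6412629  -0.06798958  0.008     ]
126 [ 0.64120031 -0.06708707  0.033     ] [ 0.64133098 -0.06943987  0.008     ]
131 [ 0.64135485 -0.07037929  0.033     ] [ 0.64150227 -0.07308905  0.008     ]
132 [ 0.64138593 -0.07104139  0.033     ] [ 0.64153672 -0.07382295  0.008     ]
133 [ 0.64141706 -0.07170472  0.033     ] [ 0.64157124 -0.0745582   0.008     ]
[(248, 107), (249, 109), (250, 113), (251, 108), (252, 96), (253, 110), (254, 108), (255, 108), (256, 109), (257, 107), (258, 104), 
[... 160 characters left out ...]
8), (273, 140), (274, 142), (275, 142), (276, 143), (277, 144), (278, 143), (279, 107), (280, 108), (281, 109), (282, 108), (283, 109), (284, 108), (285, 110), (286, 110), (287, 110), (288, 111), (289, 110), (290, 110), (291, 108), (292, 111), (293, 115), (294, 111), (295, 109), (296, 63), (297, 68), (298, 72), (299, 124), (300, 141), (301, 138), (302, 139), (303, 146), (304, 145), (305, 130), (306, 122), (307, 145), (308, 141), (309, 145), (310, 148), (311, 131)]
250 0.6222367007324826
256 0.6260863893769009
260 0.62865319978787
262 0.6299367104050747
298 0.6530519253632837
300 0.6543367723296155
304 0.6569066774439725
308 0.6594768641724902
263.5 0.6317504596774084
296.5 0.6516406165286528
```

Emit:
arm_command --increments '[{"claw":10,"tx":3.5,"ty":0,"tz":0,"rx":0,"ry":0,"rz":0},{"claw":10,"tx":3.5,"ty":0,"tz":5,"rx":0,"ry":0,"rz":0},{"claw":10,"tx":3.5,"ty":0,"tz":12,"rx":0,"ry":0,"rz":0},{"claw":10,"tx":3.5,"ty":0,"tz":19,"rx":0,"ry":0,"rz":0},{"claw":10,"tx":3.5,"ty":0,"tz":25,"rx":0,"ry":0,"rz":0}]'

```text
t: 5.35
position: [0.6409, -0.123, 0.0919]
orientation: [-2.167, -2.273, -0.0]
ft_force: [-0.0, 0.4, -1.9]
opening: 0.0204
finger_force: 39.9
```

Emit:
arm_command --increments '[{"claw":10,"tx":0,"ty":0,"tz":5,"rx":0,"ry":0,"rz":0},{"claw":10,"tx":0,"ty":0,"tz":8,"rx":0,"ry":0,"rz":0},{"claw":10,"tx":0,"ty":0,"tz":10,"rx":0,"ry":0,"rz":0},{"claw":10,"tx":0,"ty":0,"tz":10,"rx":0,"ry":0,"rz":0}]'

```text
t: 5.68
position: [0.6411, -0.1231, 0.0827]
orientation: [-2.167, -2.273, -0.001]
ft_force: [0.1, -0.7, -2.2]
opening: 0.0209
finger_force: 40.0
```

```bash
python3 go3.py .641 -.1235 .068
```

```text
0.02094720509627566 39.952688813209534 [ 0.06576313 -0.70193095 -2.16587735]
pos [ 0.6411 -0.1231  0.0827] t 5.68 | t [-0.4 -0.1 14.7] r [-0.0003 -0.0009 -0.0003]
```

Emit:
arm_command --increments '[{"claw":10,"tx":0,"ty":0,"tz":4,"rx":0,"ry":0,"rz":0},{"claw":10,"tx":0,"ty":0,"tz":8,"rx":0,"ry":0,"rz":0},{"claw":10,"tx":0,"ty":0,"tz":11,"rx":0,"ry":0,"rz":0},{"claw":10,"tx":0,"ty":0,"tz":13,"rx":0,"ry":0,"rz":0},{"claw":10,"tx":0,"ty":0,"tz":13,"rx":0,"ry":0,"rz":0}]'

```text
t: 6.1
position: [0.641, -0.123, 0.0697]
orientation: [-2.167, -2.273, -0.001]
ft_force: [-0.0, -0.1, -1.1]
opening: 0.0204
finger_force: 40.0
```

Emit:
arm_command --increments '[{"claw":10,"tx":0,"ty":0,"tz":0.5,"rx":0,"ry":0,"rz":0},{"claw":10,"tx":0,"ty":0,"tz":1,"rx":0,"ry":0,"rz":0},{"claw":10,"tx":0,"ty":0,"tz":1,"rx":0,"ry":0,"rz":0}]'

```text
t: 6.35
position: [0.6415, -0.1232, 0.0695]
orientation: [2.168, 2.274, 0.001]
ft_force: [-0.5, 0.5, -1.4]
opening: 0.0204
finger_force: 40.0
```

Emit:
arm_command --increments '[{"claw":10,"tx":0,"ty":0,"tz":1,"rx":0,"ry":0,"rz":0},{"claw":10,"tx":0,"ty":0,"tz":1.5,"rx":0,"ry":0,"rz":0},{"claw":10,"tx":0,"ty":0,"tz":1.5,"rx":0,"ry":0,"rz":0}]'

```text
t: 6.6
position: [0.6417, -0.1234, 0.0685]
orientation: [2.167, 2.273, 0.002]
ft_force: [-0.3, -0.9, 2.2]
opening: 0.021
finger_force: 40.4
```

Emit:
arm_command --increments '[{"claw":10,"tx":0,"ty":0,"tz":0.7,"rx":0,"ry":0,"rz":0},{"claw":10,"tx":0,"ty":0,"tz":1,"rx":0,"ry":0,"rz":0},{"claw":10,"tx":0,"ty":0,"tz":1,"rx":0,"ry":0,"rz":0}]'

```text
t: 6.85
position: [0.6418, -0.1234, 0.0684]
orientation: [2.167, 2.273, 0.001]
ft_force: [-4.0, -0.2, 8.1]
opening: 0.0208
finger_force: 41.3
```

Seated on the floor; releasing.

Emit:
arm_command --increments '[{"claw":40,"tx":0,"ty":0,"tz":0,"rx":0,"ry":0,"rz":0},{"claw":40,"tx":0,"ty":0,"tz":0,"rx":0,"ry":0,"rz":0},{"claw":40,"tx":0,"ty":0,"tz":0,"rx":0,"ry":0,"rz":0},{"claw":40,"tx":0,"ty":0,"tz":0,"rx":0,"ry":0,"rz":0},{"claw":40,"tx":0,"ty":0,"tz":0,"rx":0,"ry":0,"rz":0}]'

```text
t: 7.27
position: [0.6424, -0.1233, 0.0674]
orientation: [2.166, 2.273, 0.003]
ft_force: [6.2, 0.6, 1.4]
opening: 0.0406
finger_force: 0.0
```

Emit:
arm_command --increments '[{"claw":40,"tx":0,"ty":0,"tz":-10,"rx":0,"ry":0,"rz":0},{"claw":40,"tx":0,"ty":0,"tz":-35,"rx":0,"ry":0,"rz":0},{"claw":40,"tx":0,"ty":0,"tz":-65,"rx":0,"ry":0,"rz":0},{"claw":40,"tx":0,"ty":0,"tz":-105,"rx":0,"ry":0,"rz":0},{"claw":40,"tx":0,"ty":0,"tz":-145,"rx":0,"ry":0,"rz":0}]'

```text
t: 7.68
position: [0.6396, -0.1228, 0.2121]
orientation: [-2.165, -2.271, 0.002]
ft_force: [1.5, -1.0, -0.5]
opening: 0.0399
finger_force: 0.0
```

```bash
python3 go3.py .5793 -.1325 .22
```

```text
0.03986970933260851 0.0 [ 1.46117525 -1.00542164 -0.54016682]
pos [ 0.6396 -0.1228  0.2121] t 7.68 | t [ -6.8 -60.7  -7.7] r [-0.0038 -0.002  -0.0003]
```

Emit:
arm_command --increments '[{"claw":42,"tx":-7,"ty":-61,"tz":-8,"rx":0,"ry":0,"rz":0},{"claw":42,"tx":-7,"ty":-61,"tz":-8,"rx":0,"ry":0,"rz":0},{"claw":42,"tx":-7,"ty":-61,"tz":-8,"rx":0,"ry":0,"rz":0},{"claw":42,"tx":-7,"ty":-61,"tz":-8,"rx":0,"ry":0,"rz":0},{"claw":42,"tx":-7,"ty":-61,"tz":-8,"rx":0,"ry":0,"rz":0}]'

```text
t: 8.1
position: [0.5807, -0.1331, 0.2198]
orientation: [-2.168, -2.273, -0.001]
ft_force: [0.7, -0.4, -0.4]
opening: 0.0417
finger_force: 0.0
```

Emit:
arm_command --increments '[{"claw":42,"tx":0,"ty":0,"tz":0,"rx":0,"ry":0,"rz":0},{"claw":42,"tx":0,"ty":0,"tz":0,"rx":0,"ry":0,"rz":0},{"claw":42,"tx":0,"ty":0,"tz":0,"rx":0,"ry":0,"rz":0}]'

```text
t: 8.35
position: [0.581, -0.1329, 0.2192]
orientation: [-2.167, -2.274, -0.001]
ft_force: [-0.2, -0.1, -0.3]
opening: 0.0417
finger_force: 0.0
```

```bash
python3 - <<'E'
from h import *
from rig import *
o=[]
for n in ("wrist","top"):
    c=camera(n);np.savez(n+"4.npz",**c);o.append(c)
w,c=o
for a,r in blobs(w,(120,60,440,420),170,255,100,60):
    print(a,np.round(r[0],1),np.round(r[1],1),round(r[2],1),np.round(onz(w,r[0],.138),4),np.round([onz(w,q,.138)[:2] for q in cv2.boxPoints(r)],4).tolist())
a=cv2.resize(w["img"][:,:,::-1],(533,400)); b=cv2.resize(c["img"][150:250,285:352,::-1],(267,400),interpolation=cv2.INTER_CUBIC)
cv2.imwrite("pics/w4.png",np.hstack([a,b]))
E
python3 go3.py .5793 -.1325 .106
```

```text
377.5 [402.  387.5] [25. 24.] 90.0 [ 0.6933 -0.2858  0.138 ] [[0.681, -0.2728], [0.7012, -0.2719], [0.7059, -0.2992], [0.6851, -0.3002]]
147.0 [337.4 356.3] [37.2  8.4] 85.2 [ 0.6347 -0.2555  0.138 ] [[0.6283, -0.2376], [0.6349, -0.2366], [0.6415, -0.2742], [0.6345, -0.2753]]
179.5 [326.  203.5] [61.  8.] 90.0 [ 0.6134 -0.1237  0.138 ] [[0.6087, -0.1021], [0.6142, -0.1018], [0.6184, -0.1467], [0.6126, -0.147]]
1551.5 [303.  186.9] [30.7 71.4] 2.2 [ 0.5965 -0.1125  0.138 ] [[0.5864, -0.1389], [0.5855, -0.088], [0.6059, -0.0878], [0.6083, -0.1388]]
1766.5 [356.8 193.5] [20.7 92.6] 3.9 [ 0.6341 -0.1154  0.138 ] [[0.6284, -0.1501], [0.6255, -0.0833], [0.6393, -0.0836], [0.6435, -0.1505]]
1812.0 [196.8 193.4] [93.3 21.4] 84.3 [ 0.5232 -0.1207  0.138 ] [[0.514, -0.0897], [0.5282, -0.0876], [0.5332, -0.1546], [0.5177, -0.157]]
676.5 [274.5 156. ] [17. 50.] 0.0 [ 0.576 -0.092  0.138] [[0.5709, -0.1095], [0.5697, -0.0758], [0.5808, -0.0753], [0.5825, -0.109]]
3465.0 [261.7 194. ] [167.3  47. ] 88.4 [ 0.5682 -0.1189  0.138 ] [[0.5499, -0.0642], [0.58, -0.0619], [0.5896, -0.1833], [0.5542, -0.1862]]
0.04185760690846961 0.0 [ 0.02700336 -0.07639613 -0.31538092]
pos [ 0.5809 -0.133   0.2194] t 8.45 | t [  0.5  -1.6 113.4] r [-0.0002 -0.0009  0.    ]
```

View pics/w4.png

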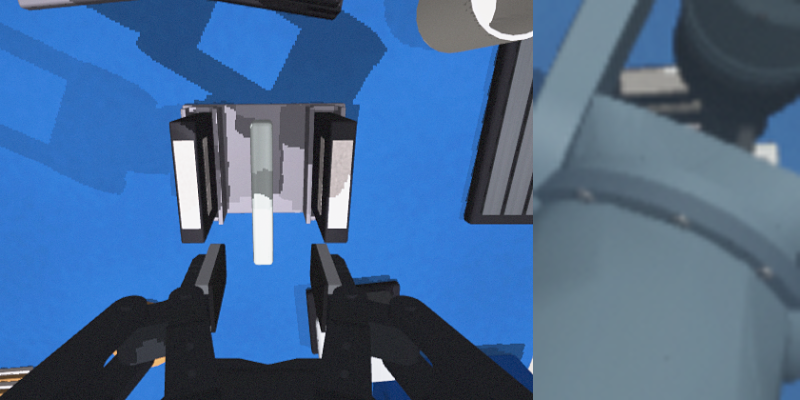

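View: both cartridges seated, labels at (187,190) and (341,190), grip bar at (262,193), fingers either side. A quick centring number, then grip.

Run:
```python
from h import *
c=dict(np.load("wrist4.npz"));g=cv2.cvtColor(c["img"],cv2.COLOR_RGB2HSV)
for r in (150,200,250,268):
    row=[x for x in range(255,300) if g[r,x,2]>120 and g[r,x,1]<45]; print(r,row[0],row[-1],[int(g[r,x,2]) for x in range(258,296)])
    for x in (row[0],row[-1]): print(np.round(onz(c,(x,r),.138),4))
print([(r,int(g[r,275,2])) for r in list(range(120,134,2))+list(range(268,284,2))], onz(c,(275,128),.138),onz(c,(275,278),.138))
print("labels",onz(c,(356.8,193.5),.11),onz(c,(196.8,193.4),.11))
```

```text
150 255 298 [191, 195, 194, 194, 192, 103, 146, 154, 165, 170, 172, 169, 171, 168, 170, 171, 174, 175, 179, 177, 180, 184, 187, 179, 180, 170, 160, 152, 110, 121, 119, 120, 123, 123, 125, 93, 94, 93]
[ 0.5628 -0.0886  0.138 ]
[ 0.5914 -0.0872  0.138 ]
200 255 299 [189, 191, 190, 191, 192, 191, 136, 118, 127, 136, 136, 135, 135, 132, 135, 137, 136, 135, 138, 137, 138, 139, 141, 140, 143, 134, 129, 126, 103, 118, 121, 117, 118, 122, 121, 90, 100, 140]
[ 0.5636 -0.1235  0.138 ]
[ 0.5943 -0.1221  0.138 ]
250 266 286 [219, 222, 219, 221, 222, 220, 221, 188, 206, 235, 243, 246, 246, 245, 245, 246, 246, 246, 246, 246, 246, 246, 246, 246, 246, 245, 244, 237, 181, 197, 223, 223, 222, 221, 223, 222, 219, 220]
[ 0.5726 -0.1617  0.138 ]
[ 0.5873 -0.161   0.138 ]
268 266 286 [220, 222, 219, 220, 219, 221, 224, 218, 138, 234, 239, 244, 245, 244, 244, 245, 245, 245, 245, 246, 246, 246, 246, 246, 245, 246, 242, 234, 175, 191, 223, 220, 219, 222, 220, 220, 221, 223]
[ 0.5731 -0.1765  0.138 ]
[ 0.5881 -0.1758  0.138 ]
[(120, 127), (122, 124), (124, 122), (126, 99), (128, 108), (130, 159), (132, 171), (268, 245), (270, 245), (272, 245), (274, 245), (276, 246), (278, 219), (280, 219), (282, 219)] [ 0.57550861 -0.07364303  0.138     ] [ 0.5802125  -0.18470789  0.138     ]
labels [ 0.641023  -0.1233851  0.11     ] [ 0.51625728 -0.12933806  0.11      ]
```

Emit:
arm_command --increments '[{"claw":42,"tx":2.5,"ty":-3,"tz":25,"rx":0,"ry":0,"rz":0},{"claw":42,"tx":2.5,"ty":-3,"tz":55,"rx":0,"ry":0,"rz":0},{"claw":42,"tx":2.5,"ty":-3,"tz":85,"rx":0,"ry":0,"rz":0},{"claw":42,"tx":2.5,"ty":-3,"tz":105,"rx":0,"ry":0,"rz":0},{"claw":42,"tx":2.5,"ty":-3,"tz":111,"rx":0,"ry":0,"rz":0}]'

```text
t: 8.87
position: [0.5752, -0.1295, 0.1046]
orientation: [-2.163, -2.269, 0.002]
ft_force: [-1.5, -0.1, 0.0]
opening: 0.0424
finger_force: 0.0
```

Emit:
arm_command --increments '[{"claw":42,"tx":0,"ty":0,"tz":0,"rx":0,"ry":0,"rz":0},{"claw":42,"tx":0,"ty":0,"tz":0,"rx":0,"ry":0,"rz":0},{"claw":42,"tx":0,"ty":0,"tz":0,"rx":0,"ry":0,"rz":0}]'

```text
t: 9.12
position: [0.5791, -0.1313, 0.1108]
orientation: [2.166, 2.272, 0.003]
ft_force: [0.1, 0.2, -0.4]
opening: 0.0418
finger_force: 0.0
```

```bash
python3 go3.py .578 -.1305 .107
```

```text
0.0418219399907251 0.0 [ 0.14434735  0.16186841 -0.38322633]
pos [ 0.5791 -0.1313  0.1108] t 9.12 | t [ 0.8 -1.1  3.8] r [ 0.0034  0.0009 -0.0001]
```

Close gently at low force, then firm.

Emit:
arm_command --increments '[{"claw":20,"tx":0,"ty":-0.5,"tz":2,"rx":0,"ry":0,"rz":0},{"claw":10,"tx":0,"ty":-0.5,"tz":2,"rx":0,"ry":0,"rz":0},{"claw":8,"tx":0,"ty":-0.5,"tz":2,"rx":0,"ry":0,"rz":0},{"claw":8,"tx":0,"ty":-0.5,"tz":2,"rx":0,"ry":0,"rz":0},{"claw":8,"tx":0,"ty":-0.5,"tz":2,"rx":0,"ry":0,"rz":0}]' --force 30

```text
t: 9.53
position: [0.5775, -0.1311, 0.108]
orientation: [2.167, 2.273, 0.001]
ft_force: [-2.6, 0.1, 6.8]
opening: 0.0154
finger_force: 35.0
```

Emit:
arm_command --increments '[{"claw":8,"tx":0,"ty":0,"tz":0,"rx":0,"ry":0,"rz":0},{"claw":8,"tx":0,"ty":0,"tz":0,"rx":0,"ry":0,"rz":0},{"claw":8,"tx":0,"ty":0,"tz":0,"rx":0,"ry":0,"rz":0},{"claw":8,"tx":0,"ty":0,"tz":0,"rx":0,"ry":0,"rz":0}]' --force 100

```text
t: 9.87
position: [0.5778, -0.1311, 0.1082]
orientation: [2.167, 2.273, 0.002]
ft_force: [-2.9, 0.0, 6.2]
opening: 0.0149
finger_force: 99.3
```

Emit:
arm_command --increments '[{"claw":8,"tx":0,"ty":0,"tz":-3,"rx":0,"ry":0,"rz":0},{"claw":8,"tx":0,"ty":0,"tz":-9,"rx":0,"ry":0,"rz":0},{"claw":8,"tx":0,"ty":0,"tz":-17,"rx":0,"ry":0,"rz":0},{"claw":8,"tx":0,"ty":0,"tz":-26,"rx":0,"ry":0,"rz":0},{"claw":8,"tx":0,"ty":0,"tz":-36,"rx":0,"ry":0,"rz":0}]'

```text
t: 10.28
position: [0.5768, -0.1306, 0.1431]
orientation: [-2.167, -2.273, -0.001]
ft_force: [-0.6, -0.0, -7.3]
opening: 0.0144
finger_force: 97.8
```

Emit:
arm_command --increments '[{"claw":8,"tx":0,"ty":0,"tz":-10,"rx":0,"ry":0,"rz":0},{"claw":8,"tx":0,"ty":0,"tz":-20,"rx":0,"ry":0,"rz":0},{"claw":8,"tx":0,"ty":0,"tz":-30,"rx":0,"ry":0,"rz":0},{"claw":8,"tx":0,"ty":0,"tz":-40,"rx":0,"ry":0,"rz":0},{"claw":8,"tx":0,"ty":0,"tz":-50,"rx":0,"ry":0,"rz":0}]'

```text
t: 10.7
position: [0.5772, -0.1308, 0.1941]
orientation: [2.168, 2.274, 0.001]
ft_force: [-0.1, -0.1, -7.6]
opening: 0.0148
finger_force: 97.9
```

Emit:
arm_command --increments '[{"claw":8,"tx":0,"ty":0,"tz":-10,"rx":0,"ry":0,"rz":0},{"claw":8,"tx":0,"ty":0,"tz":-20,"rx":0,"ry":0,"rz":0},{"claw":8,"tx":0,"ty":0,"tz":-29,"rx":0,"ry":0,"rz":0},{"claw":8,"tx":0,"ty":0,"tz":-36,"rx":0,"ry":0,"rz":0},{"claw":8,"tx":0,"ty":0,"tz":-40,"rx":0,"ry":0,"rz":0}]'

```text
t: 11.12
position: [0.5776, -0.131, 0.2343]
orientation: [2.167, 2.273, 0.002]
ft_force: [-1.3, -0.6, -6.6]
opening: 0.0146
finger_force: 97.9
```

Emit:
arm_command --increments '[{"claw":8,"tx":0,"ty":0,"tz":0,"rx":0,"ry":0,"rz":0},{"claw":8,"tx":0,"ty":0,"tz":0,"rx":0,"ry":0,"rz":0},{"claw":8,"tx":0,"ty":0,"tz":0,"rx":0,"ry":0,"rz":0},{"claw":8,"tx":0,"ty":0,"tz":0,"rx":0,"ry":0,"rz":0},{"claw":8,"tx":0,"ty":0,"tz":0,"rx":0,"ry":0,"rz":0}]'

```text
t: 11.53
position: [0.5768, -0.1307, 0.2322]
orientation: [-2.167, -2.273, -0.001]
ft_force: [-0.2, 0.5, -8.0]
opening: 0.0147
finger_force: 97.9
```

Emit:
arm_command --increments '[{"claw":8,"tx":0,"ty":0,"tz":0,"rx":0,"ry":0,"rz":0},{"claw":8,"tx":0,"ty":0,"tz":0,"rx":0,"ry":0,"rz":0},{"claw":8,"tx":0,"ty":0,"tz":0,"rx":0,"ry":0,"rz":0},{"claw":8,"tx":0,"ty":0,"tz":0,"rx":0,"ry":0,"rz":0},{"claw":8,"tx":0,"ty":0,"tz":0,"rx":0,"ry":0,"rz":0}]'

```text
t: 11.95
position: [0.5771, -0.1308, 0.2329]
orientation: [-2.168, -2.274, -0.001]
ft_force: [0.5, 0.4, -7.1]
opening: 0.0147
finger_force: 97.9
```

Run:
```python
from h import *
from rig import *
w=camera("wrist");c=camera("scene");s=get_state();print(s["position"],s["joint_velocities"].round(4),s["ft_torque"])
a=cv2.resize(w["img"][:,:,::-1],(400,300));b=cv2.resize(c["img"][110:260,140:290,::-1],(400,400),interpolation=cv2.INTER_CUBIC)
cv2.imwrite("pics/end.png",np.hstack([np.vstack([a,np.zeros((100,400,3),np.uint8)]),b]))
```

```text
[ 0.57716675 -0.13083044  0.23292162] [ 0.0011 -0.      0.0004  0.0014 -0.0008 -0.0008] [-0.0761218  -0.02034891 -0.06149178]
```

View pics/end.png

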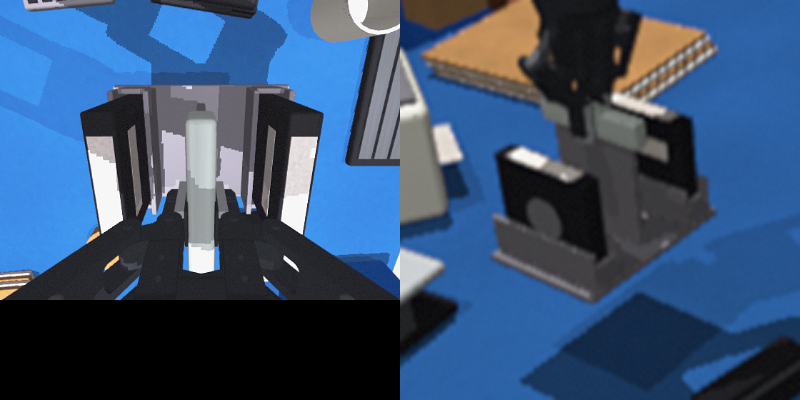

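The carrier hangs level about 12 cm up, both cartridges seated (labels at left-pane (105,170) and (303,170)). It is still, so I hand in.

```bash
python3 -c "
from rig import *
print(hand_in())"
```

```text
the job is handed in; nothing more can be done
None
```

I seated the loose cartridge label edge up in the empty slot and released it, then lifted the carrier by its grip bar about 12 cm, held level and still. I handed the job in at about 12 s of the 54 s allowed; the hand-in call returned no verdict.

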